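# Hold the lamp shutter open over a loaded slide carrier

### The job

Pick up the orange slide carrier and set it down gently, without dropping it, on the two narrow raised rails of the light stand: lying flat, square across both rails and centred over the lamp window, then let go of it. Then swing the shutter arm by its blue knob, against its return spring, all the way to its stop so that the lamp is uncovered, and finish while still holding it there for the exposure: do not let go. Leave the carrier in place, and do not shift or knock over the green carrier or anything else on the bench.

Things in the scene. Friction and masses are not known exactly. Their poses are not given: they have to be found in the camera images.
- orange_carrier_center (a point): Slide carrier to be loaded: flat orange frame holding a glass slide with a pink specimen, 40 (x) x 116 (y, its long axis) x 12 mm high, 80 to 150 g, lying on the bench. This point is its centre, half-way up (6 mm above its underside). Best gripped across its 40 mm width at the middle. Either end may go either way round.
- orange_carrier: The same orange carrier; origin at the centre of its underside, axes as above.
- green_carrier_center (a point): The other carrier, same shape and size but green with a violet specimen; stays where it is. Point at its centre, half-way up.
- stage_seat (a point): Light stand's seat: the point midway between its two rails, level with their top faces (62 mm above the bench), straight above the centre of the bright round lamp window in the base. Axes are the stand's, z up. The carrier lies across both rails here, long axis along this y. Rails: along x, at y = -40 and +40 mm, 10 mm wide, 12 mm thick, x -45 to +66 mm.
- stand: Light stand, fixed but placed and turned differently each time; origin on the bench under the lamp centre. White base 20 mm high, x -90 to +80, y -65 to +145 mm. Dark rails cantilever from a white wall (x +66 to +78, y -50 to +50 mm, 62 mm high); between and under them it is open.
- shutter_pivot (a point): Point on the vertical pivot axis of the shutter arm, at the stand's x = 0, y = +100 mm, 62 mm above the bench. Its axes are the stand's.
- shutter_knob (a point): Centre of the blue upright knob on the shutter arm's handle: 18 mm diameter, from 35 to 85 mm above the bench, point at 62 mm. It circles the pivot axis at 95 mm. From the pivot, in the stand's axes: at rest (-46, +83) mm, at the stop (+54, +78) mm. Flat handle under it tops out at 36 mm, the two steel stop pins by the handle at 42 mm.
- shutter_arm (a joint): Shutter arm angle, rad: 0 at rest (black blade covers the lamp), 1.1 at the stop (lamp uncovered). Grows as the knob swings clockwise seen from above, towards the stand's +x. A spring returns it when let go: 3 N at the knob at rest, 7 N at the stop. The blade passes under the rails, 27 to 31 mm above the bench.
- reagent_bottle: Bystander: glass bottle with blue cap, 64 mm diameter, 130 mm tall; origin under its centre.
- oil_bottle: Bystander: small amber bottle, 32 mm diameter, 60 mm tall; origin under its centre.
- objective: Bystander: steel microscope objective standing on its wide end, 34 mm diameter, 48 mm tall; origin under its centre.
- culture_dish: Bystander: flat round lidded culture dish, 90 mm diameter, 15 mm tall; origin under its centre.
- slide_box: Bystander: white and blue slide box, 35 x 85 x 22 mm; origin under its centre.
Mind the look-alikes: they are no part of the job. Of the things like the orange_carrier, leave any that is black or yellow; of the rest the smaller one is meant.

How it is judged (in metres and radians):
On the way, in this order (a step that is already met when the one before it is completed fails the run):
1. the orange carrier lies flat, square and centred on the two rails, let go, with the shutter still closed (horizontal distance between orange_carrier_center and stage_seat below 0.01 m and z of orange_carrier_center in the frame of stage_seat between 0.003 and 0.01 m and angle between the y axis of orange_carrier_center and the y axis of stage_seat, either way round below 0.17 rad and angle between orange_carrier_center's own z axis and vertical below 0.06 rad and contact force between each of the arm, the fingers and orange_carrier below 0.1 N and linear speed of orange_carrier below 0.02 m/s and value of joint shutter_arm below 0.3 rad), for 0.2 s.
2. the shutter arm is swung to its stop and held by the gripper (value of joint shutter_arm above 1.03 rad and contact force between any of the fingers, the arm and shutter_arm above 1 N), for 0.3 s.
At the end, for the whole second after the job is handed in: Shutter arm held by the gripper (over 1 N) within 0.07 rad of its stop (joint above 1.03); orange carrier untouched, at rest, flat on both rails, centre within 10 mm horizontally of the lamp centre, long axis within 0.17 rad of square to the rails (all of step 2 and horizontal distance between orange_carrier_center and stage_seat below 0.01 m and z of orange_carrier_center in the frame of stage_seat between 0.003 and 0.01 m and angle between the y axis of orange_carrier_center and the y axis of stage_seat, either way round below 0.17 rad and angle between orange_carrier_center's own z axis and vertical below 0.06 rad and contact force between each of the arm, the fingers and orange_carrier below 0.1 N and linear speed of orange_carrier below 0.02 m/s and contact force between orange_carrier and shutter_arm below 0.1 N); the arm keeps its last pose, push and grip.
It fails at once if the orange carrier is dropped or thrown (faster than 0.6 m/s while not gripped) (linear speed of orange_carrier above 0.6 m/s and contact force between the fingers and orange_carrier below 0.05 N).
It fails at once if a bystander (the green carrier included) is shifted by more than 25 mm or knocked over (distance of any of green_carrier_center, reagent_bottle, oil_bottle, objective, culture_dish, slide_box from where it was at the start of the episode above 0.025 m or angle between any of green_carrier_center, reagent_bottle, oil_bottle, objective, culture_dish, slide_box's own z axis and vertical above 0.6 rad).
It also fails if it takes over 58 s, if anything falls off the work surface, if the arm or the gripper's body presses on something with over 40 N, if the wrist force passes 120 N, or if a joint passes its speed limit or range.

### The arm

A 6-joint arm with a two-finger parallel gripper is mounted at the origin on the work surface. World frame = base frame: x ahead of the robot, y to its left, z up, the work surface at z = 0. Lengths are in m, angles in degrees, forces in N, time in s.
With the tool pointing down it reaches from about 0.325 to 0.775 m from the base axis. Payload 9.3 kg.
Tool frame: the origin (TCP) lies midway between the tips of the shut fingers; the grasp point (between the pads) lies 19 mm behind it; z points along the fingers, y is the line along which they close (so a half turn about z gives the same grasp; the last joint's range is limited). The gripper opens to 85 mm and grips with 20 to 120 N. Pads are 22 mm wide; open, the fingers measure 114 mm over their backs; the gripper's body (76 mm by 85 mm) begins 54 mm behind the grasp point. The pads swing forward as they close: fully open they stand 13 mm farther back than shut.
Start: joints at [56.803, 14.817, 1.232, 76.415, 0, 81.257], TCP at [0.228, 0.501, 0.231] pointing down, gripper open.
Joint ranges: [-174.27, 174.27], [-52.1, 104.24], [-59.71, 78.15], [-110.17, 111.67], [-87.03, 83.33], [-180, 180]. Speed limits (degrees/s): [127.2, 127.2, 159.86, 180, 180, 180].

### API

Orientations are given as a 3x3 rotation matrix whose columns are the frame's x, y, z axes.
In Python, from cell import r, eyes, job gives the robot as it stands.
- The arm moves only by the tool send_rows, never from a script. Its argument "commands" is a list of rows, each a list of 5 numbers: the opening, from 0 (shut) to 1 (fully open), then the shift along the tool's x, y, z in cm, then the turn about the tool's z in rad. In form: [[fingers, dx, dy, dz, roll], ...]. A call has 1 to 12 rows; each row shifts and turns the commanded pose from where the row before left it, along the tool's axes as they then stand; what a row does not reach is not made up. A row lasts 1/12 s, in which the tool goes at most 41.7 mm and 7.16 degrees, less where a joint would pass 70% of its speed; a pose out of reach is approached as far as the arm can. A call is refused whole if a number of a shift passes 4.17 or a number of a turn 0.125, either way. A call with a gripper value outside its range is refused whole. The fingers move at their own pace and stop on an object; "force" is the grip in N (left out, the last holds). Time passes only in rows, so rows that do not move let the fingers close. It gives the time, the measured TCP pose, the force, the opening and the grip force at its end, in the units of the state.
- r.observe(): the state, without advancing time (a new reading comes with each control period).
- eyes.snapshot(name): name is "scene" or "top"; returns a dict with "img" (400x640x3 uint8, blue, green, red), "vertical_fov" (degrees; the focal length in pixels is half the picture's height over the tangent of half this angle, whatever the lens; pixels are square), "cx", "cy" (the principal point, pixels), "R" (3x3) and "t" (3): a world point X has camera coordinates R X + t. Camera axes: x right, y down, z forward; pixel columns grow to the right and rows downward; lengths in m; the calibration is good to about 2 mm. A picture is of the moment at which its call begins. There is no depth.
- job.sign_off(): hands the job in; it is judged then, once.
The state is a dict: "clock": time; "joint_positions": joint angles; "qvel": joint speeds; "effort": joint torques, N m; "eef_pos": TCP position; "ee_rot": TCP orientation; "force": force on the tool from outside, world axes, zero at the start; "moment": the same for the moment, N m; "width": finger opening in m; "grasp_force": force on a finger pad.
Only numpy, scipy, OpenCV 4.12 (cv2) and the standard library are available. Lean on these libraries where they do the work, as an engineer would, in place of code of your own. Each camera call takes 0.05 s, during which the arm holds its last target. There are 200 camera calls.

## Working session

There is one attempt and no reset: what is moved stays moved. The work goes in short steps, Python scripts to look and compute and a tool call to move; the robot and the scene stay as the last step left them, time stands still between calls to the robot, and variables do not carry over. Pictures are saved under pics/ and viewed, at most 10 in all, crops included, and the job is handed in when it is done.

Besides the shell and the picture viewer there is one more tool, called after ">>>" by a JSON object that holds its "api" and its "payload", one argument or row to a line. send_rows: Moves the arm, as the interface text tells. Its arguments: {"type":"object","properties":{"commands":{"type":"array","items":{"type":"array","items":{"type":"number"}}},"force":{"type":"number"}},"required":["commands"]}

```bash
mkdir -p pics; python3 - <<'E'
from cell import r,eyes,job
import cv2,pickle
for n in("top","scene"):
    s=eyes.snapshot(n);cv2.imwrite(f"pics/{n}0.png",s["img"]);pickle.dump(s,open(n+"0.pkl","wb"))
    print(n,s["vertical_fov"],s["cx"],s["cy"],s["R"],s["t"])
o=r.observe();print(o)
E
```

```text
top 44.60224450650553 317.7065664387227 206.9591372983516 [[ 0.02487052 -0.9996457   0.00948292]
 [-0.98222566 -0.0262003  -0.18586636]
 [ 0.18604896 -0.00469178 -0.98252927]] [-0.05810428  0.53389884  1.52715816]
scene 46.93284467631146 316.80688945734335 199.95439526360028 [[-0.29200784  0.95640851 -0.00376622]
 [ 0.51824692  0.15491755 -0.84108305]
 [-0.80383553 -0.24755467 -0.5408929 ]] [ 0.19218749 -0.22209065  1.76364049]
{'clock': 0.1, 'joint_positions': array([ 5.68022495e+01,  1.48488090e+01,  1.19231993e+00,  7.64156784e+01,
       -1.76022210e-03,  8.12572556e+01]), 'qvel': array([-0.00727092, -0.03539008,  0.13172223, -0.00638208,  0.03325119,
       -0.06566527]), 'effort': array([ 4.19179458e-03, -5.56692839e+01,  3.45072770e+01,  1.15918883e-02,
       -2.33464816e-04,  2.03986502e-05]), 'eef_pos': array([0.22754885, 0.50042994, 0.23070228]), 'ee_rot': array([[-9.10286600e-01,  4.13978098e-01, -6.63940109e-04],
       [ 4.13978599e-01,  9.10285984e-01, -1.07080331e-03],
       [ 1.61086258e-04, -1.24959490e-03, -9.99999206e-01]]), 'force': array([-0.16200152,  0.50055307, -0.06844333]), 'moment': array([ 0.02913233,  0.00509947, -0.01344152]), 'grasp_force': 0.0, 'width': 0.0854517782677458}
```

View pics/top0.png

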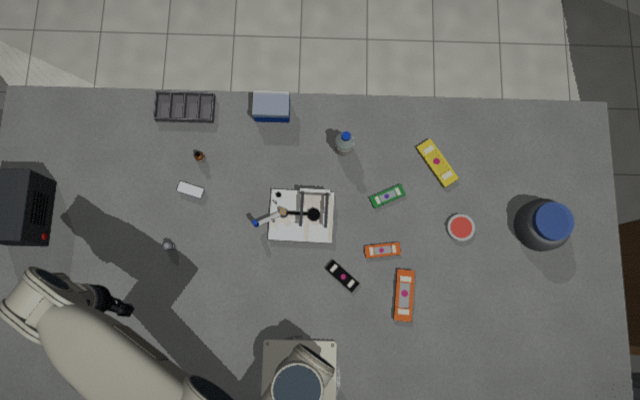

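View pics/scene0.png

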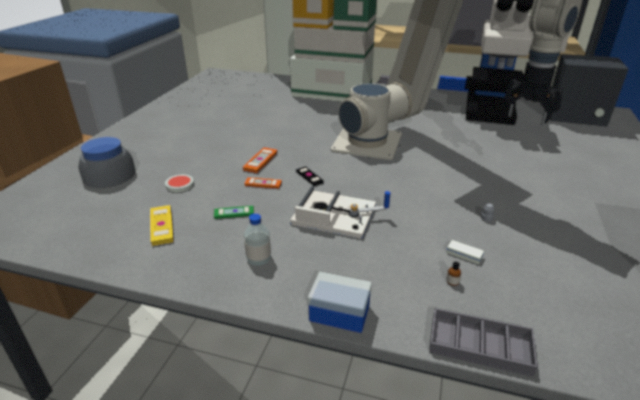

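Top: the small orange carrier is at about (382,250), with the larger orange look-alike at (404,295). The stand is at about (302,215), its wall towards image top, and the blue knob at (255,223). I'll zoom in.

```bash
python3 - <<'E'
import cv2
a=cv2.imread("pics/top0.png")[180:265,245:345];cv2.imwrite("pics/z1.png",cv2.resize(a,None,fx=7,fy=7,interpolation=cv2.INTER_CUBIC))
a=cv2.imread("pics/scene0.png")[165:245,240:400];cv2.imwrite("pics/z2.png",cv2.resize(a,None,fx=5,fy=5,interpolation=cv2.INTER_CUBIC))
E
```

```text
(no output)
```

View pics/z1.png

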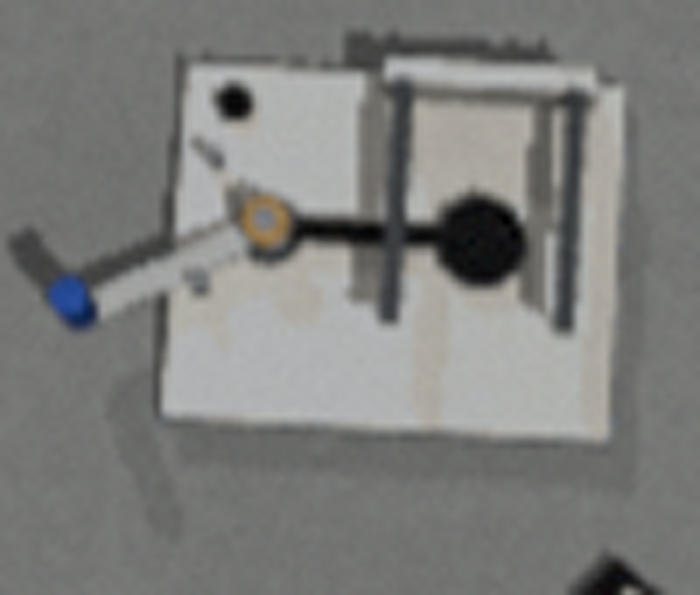

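View pics/z2.png

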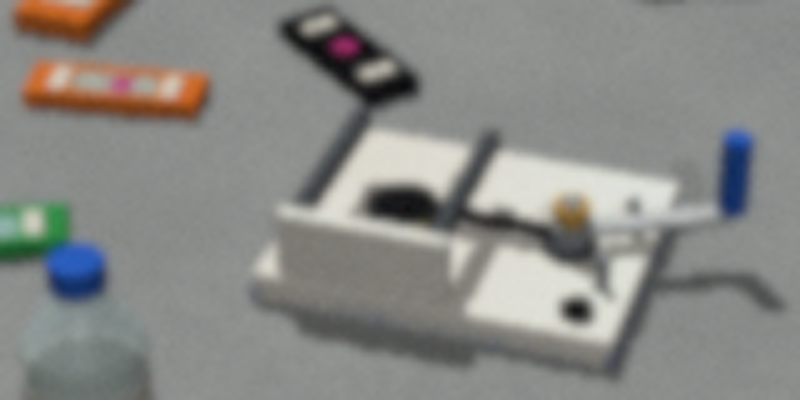

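Top crop: base corners at (187,65), (163,415), (608,437) and (622,88); rail ends at (388,320) and (565,332); knob at (70,297). Scene crop: wall top from (280,207) to (460,240). Next, fit both poses.

```bash
cat > h.py <<'E'
import numpy as np,cv2
from scipy.optimize import least_squares
def K(s):
    return s["img"].shape[0]/2/np.tan(np.radians(s["vertical_fov"])/2)
def proj(s,X):
    c=np.atleast_2d(X)@np.array(s["R"]).T+s["t"]
    return c[:,:2]/c[:,2:]*K(s)+[s["cx"],s["cy"]]
def place(p,X):
    c,q=np.cos(p[2]),np.sin(p[2]);X=np.atleast_2d(X).astype(float)
    return np.c_[p[0]+c*X[:,0]-q*X[:,1],p[1]+q*X[:,0]+c*X[:,1],X[:,2]]
BOX=np.array([[x,y,z] for x in(-.02,.02) for y in(-.058,.058) for z in(0,.012)])
def feat(poly):
    m=cv2.moments(poly.astype(np.float32).reshape(-1,1,2))
    return m["m10"]/m["m00"],m["m01"]/m["m00"],m["mu20"]/m["m00"],m["mu11"]/m["m00"],m["mu02"]/m["m00"],m["m00"]
def hull(p): return cv2.convexHull(p.astype(np.float32))
def carrier_mask(s,near,rad=28):
    h=cv2.cvtColor(s["img"],cv2.COLOR_BGR2HSV)
    m=cv2.inRange(h,(4,130,90),(20,255,255))
    n,l,st,c=cv2.connectedComponentsWithStats(m)
    k=min((i for i in range(1,n) if st[i,4]>20),key=lambda i:np.hypot(*(c[i]-near)))
    ys,xs=np.where(l==k);
    # hull of pixel corners shrunk: use pixel centres, area correction ignored
    return hull(np.c_[xs,ys]),st[k]
def fit_carrier(obs,p0,z0=0.):
    B=BOX+[0,0,z0]
    def res(p):
        o=[]
        for s,hh in obs:
            a=np.array(feat(hull(proj(s,place(p,B)))));b=np.array(feat(hh))
            ang=lambda f:.5*np.arctan2(2*f[3],f[2]-f[4])
            d=(ang(a)-ang(b)+np.pi/2)%np.pi-np.pi/2
            o+=[*(a[:2]-b[:2]),10*d]
        return o
    return least_squares(res,p0)
E
python3 - <<'E'
from h import *
import pickle
T=pickle.load(open("top0.pkl","rb"));S=pickle.load(open("scene0.pkl","rb"))
ct=lambda u,v:((u+.5)/7-.5+245,(v+.5)/7-.5+180)
cs=lambda u,v:((u+.5)/5-.5+240,(v+.5)/5-.5+165)
top=[((80,145,20),(187,65)),((-90,145,20),(163,415)),((-90,-65,20),(608,437)),((80,-65,20),(622,88)),((78,50,62),(385,58)),((78,-50,62),(597,68)),((-45,40,62),(388,320)),((-45,-40,62),(565,332))]
sc=[((78,-50,62),(280,207)),((78,50,62),(460,240)),((80,145,20),(607,352)),((-90,145,20),(678,182))]
X1=np.array([a for a,_ in top])/1e3;u1=np.array([ct(*b) for _,b in top]);X2=np.array([a for a,_ in sc])/1e3;u2=np.array([cs(*b) for _,b in sc])
for obs in ([(T,X1,u1)],[(S,X2,u2)],[(T,X1,u1),(S,X2,u2)]):
    f=least_squares(lambda p:np.concatenate([(proj(s,place(p,X))-u).ravel() for s,X,u in obs]),[.55,0,0]);print("stand",f.x,np.round(f.fun,1))
p=f.x;np.save("stand.npy",p)
for n,X in(("seat",[0,0,.062]),("piv",[0,.1,.062]),("rest",[-.046,.183,.062]),("stop",[.054,.178,.062])):
    W=place(p,X);print(n,W,proj(T,W),proj(S,W))
hT,a=carrier_mask(T,(382,250));hS,b=carrier_mask(S,(263,183));print(a,b)
for obs in ([(T,hT)],[(S,hS)],[(T,hT),(S,hS)]):
    f=fit_carrier(obs,[.45,-.2,0]);print("carrier",f.x,np.degrees(f.x[2]),np.round(f.fun,2))
    A=[ (feat(hull(proj(s,place(f.x,BOX))))[5],feat(h)[5]) for s,h in obs];print(A)
np.save("car.npy",f.x)
E
```

```text
stand [ 0.51561042 -0.03070799 -0.02593394] [-0.3 -0.4 -0.5  0.5  0.4  0.7  0.7 -0.4 -0.4 -0.2  0.2 -0.   0.1  0.1
 -0.2 -0.3]
stand [ 0.5148179  -0.03038947 -0.04130507] [-0.6  0.8 -2.3  0.9  1.4 -1.8  1.6 -0.1]
stand [ 0.51555661 -0.0307435  -0.03002598] [-0.2 -0.6 -0.6  0.3  0.3  0.8  0.8 -0.3 -0.3 -0.2  0.3  0.1  0.   0.1
 -0.2 -0.2 -0.6  1.1 -2.1  0.9  1.7 -2.   1.2 -0.4]
seat [[ 0.51555661 -0.0307435   0.062     ]] [[313.3489118 212.1988744]] [[320.98612332 195.84102414]]
piv [[0.51855876 0.06921142 0.062     ]] [[282.18758281 210.46091517]] [[354.7419557  201.81186586]]
rest [[0.47507127 0.153555   0.062     ]] [[255.19618338 223.19059668]] [[387.1642761  198.46166193]]
stop [[0.57487609 0.14555511 0.062     ]] [[259.18534055 192.66499909]] [[377.87304986 217.24595039]]
[364 242  37  16 222] [245 178  36  10 147]
carrier [ 0.45 -0.2   0.  ] 0.0 [-17.85 -13.49   1.32]
[(445.8384857168421, 429.0)]
carrier [ 0.40726045 -0.26138802  0.        ] 0.0 [-0.06 -0.06  0.71]
[(343.96138457476627, 258.0)]
carrier [ 0.39860464 -0.30485252  0.00116176] 0.06656386924573633 [ 14.03   2.93   1.32 -11.3   -3.27   0.68]
[(452.2201867438853, 429.0), (334.0607764646411, 258.0)]
```

```bash
sed -i 's/return least_squares(res,p0)/from scipy.optimize import minimize\n    f=minimize(lambda p:np.sum(np.square(res(p))),p0,method="Nelder-Mead",options=dict(xatol=1e-5,fatol=1e-7,maxiter=2000,initial_simplex=np.array(p0)+np.array([[0,0,0],[.03,0,0],[0,.03,0],[0,0,.2]])));f.fun=np.array(res(f.x));return f/' h.py
python3 - <<'E'
from h import *
import pickle
T=pickle.load(open("top0.pkl","rb"));S=pickle.load(open("scene0.pkl","rb"))
hT,a=carrier_mask(T,(382,250));hS,b=carrier_mask(S,(263,183))
for obs in ([(T,hT)],[(S,hS)],[(T,hT),(S,hS)]):
    f=fit_carrier(obs,[.45,-.25,.1]);print("carrier",f.x,np.degrees(f.x[2]),np.round(f.fun,2))
np.save("car.npy",f.x)
from cell import r
o=r.observe();R=np.array(o["ee_rot"]);p=np.array(o["eef_pos"])
print("tool yaw of y axis",np.degrees(np.arctan2(R[1,1],R[0,1])), "want",np.degrees(f.x[2]),"or +180")
for tgt in (f.x,):
    d=np.array([tgt[0],tgt[1],p[2]])-p; print("world d cm",100*d,"tool cm",100*R.T@d)
E
```

```text
carrier [ 0.40699251 -0.25892414  0.1322315 ] 7.576307076656756 [-0. -0.  0.]
carrier [ 0.40756494 -0.26068852  0.1483359 ] 8.499021194374397 [ 0. -0. -0.]
carrier [ 0.40736046 -0.2598067   0.13708308] 7.854282115595739 [ 0.27 -0.11 -0.05  0.28  0.01  0.05]
tool yaw of y axis 65.54500072124519 want 7.854282115595739 or +180
world d cm [ 17.98116146 -76.02366477   0.        ] tool cm [-47.84018058 -61.75946947   0.06946798]
```

Both views agree to within 2 mm: carrier at (0.407, -0.260), yaw 7.9°. I'll roll the tool to align, then travel at the current height.

>>> {"api": "send_rows", "payload": {
  "commands": [
    [0.75,0,0,0,0.1],
    [0.75,0,0,0,0.12],
    [0.75,0,0,0,0.12],
    [0.75,0,0,0,0.12],
    [0.75,0,0,0,0.12],
    [0.75,0,0,0,0.12],
    [0.75,0,0,0,0.12],
    [0.75,0,0,0,0.12],
    [0.75,0,0,0,0.066],
    [0.75,-0.5,2,0,0],
    [0.75,-1,2.4,0,0],
    [0.75,-2,3,0,0]
  ]
}}

```text
clock: 1.1
eef_pos: [0.3054, 0.4769, 0.2309]
ee_rot: [[-0.14, 0.99, -0.001], [0.99, 0.14, 0.0], [0.0, -0.001, -1.0]]
force: [0.3, 0.6, -0.1]
width: 0.0643
grasp_force: 0.0
```

>>> {"api": "send_rows", "payload": {
  "commands": [
    [0.75,-3,0,0,0],
    [0.75,-3,0,0,0],
    [0.75,-3,0,0,0],
    [0.75,-3,0,0,0],
    [0.75,-3,0,0,0],
    [0.75,-3,0,0,0],
    [0.75,-3,0,0,0],
    [0.75,-3,0,0,0],
    [0.75,-3,0,0,0],
    [0.75,-3,0,0,0],
    [0.75,-3,0,0,0],
    [0.75,-3,0,0,0]
  ]
}}

```text
clock: 2.1
eef_pos: [0.355, 0.1182, 0.2312]
ee_rot: [[-0.138, 0.99, -0.0], [0.99, 0.138, -0.0], [-0.0, -0.0, -1.0]]
force: [0.9, -0.5, 0.4]
width: 0.0644
grasp_force: 0.0
```

>>> {"api": "send_rows", "payload": {
  "commands": [
    [0.75,-3,0,0,0],
    [0.75,-3,0,0,0],
    [0.75,-3,0,0,0],
    [0.75,-3,0,0,0],
    [0.75,-3,0,0,0],
    [0.75,-3,0,0,0],
    [0.75,-3,0,0,0],
    [0.75,-3,0,0,0],
    [0.75,-3,0,0,0],
    [0.75,-3,0,0,0],
    [0.75,-3,0,0,0],
    [0.75,0,0,0,0]
  ]
}}

```text
clock: 3.1
eef_pos: [0.4013, -0.2115, 0.2305]
ee_rot: [[-0.135, 0.991, -0.001], [0.991, 0.135, -0.001], [-0.001, -0.001, -1.0]]
force: [0.3, -0.2, -1.0]
width: 0.064
grasp_force: 0.0
```

```bash
cat > rel.py <<'E'
# rel.py x y z yaw_deg : prints remaining tool-frame shift (cm) and roll (rad)
import sys,numpy as np
from cell import r
def rel(x,y,z,yaw):
    o=r.observe();R=np.array(o["ee_rot"]);p=np.array(o["eef_pos"])
    cur=np.degrees(np.arctan2(R[1,1],R[0,1]));d=(yaw-cur+90)%180-90
    print("t",round(o["clock"],2),"p",p.round(4),"yaw",round(cur,2),"shift cm",(100*R.T@(np.array([x,y,z])-p)).round(2),"roll",round(-np.radians(d),4),"F",np.round(o["force"],1),"w",round(o["width"],4),"g",round(o["grasp_force"],1),"j",np.round(o["joint_positions"],1))
if __name__=="__main__": rel(*map(float,sys.argv[1:5]))
E
python3 rel.py 0.4073 -0.2596 0.002 7.9
```

```text
t 3.1 p [ 0.4013 -0.2115  0.2305] yaw 7.73 shift cm [-4.83 -0.04 22.85] roll -0.0029 F [ 0.3 -0.2 -1. ] w 0.064 g 0.0 j [-38.4   5.4 -10.7  73.8  -0.1  43.9]
```

>>> {"api": "send_rows", "payload": {
  "commands": [
    [0.75,-2.5,0,2,0],
    [0.75,-2.33,-0.04,2.5,0],
    [0.75,0,0,3,0],
    [0.75,0,0,3,0],
    [0.75,0,0,3,0],
    [0.75,0,0,2,0],
    [0.75,0,0,1.5,0],
    [0.75,0,0,1,0],
    [0.75,0,0,0.5,0],
    [0.75,0,0,0,0],
    [0.75,0,0,0,0]
  ]
}}

```text
clock: 4.02
eef_pos: [0.407, -0.2551, 0.0465]
ee_rot: [[-0.138, 0.99, -0.0], [0.99, 0.138, 0.0], [0.0, -0.0, -1.0]]
force: [0.6, -0.7, 0.5]
width: 0.0646
grasp_force: 0.0
```

```bash
python3 rel.py 0.4073 -0.2596 0.002 7.9; python3 - <<'E'
from cell import eyes
import cv2,pickle
from h import *
t=eyes.snapshot("top");s=eyes.snapshot("scene");
a=t["img"][210:310,340:440];b=s["img"][135:215,215:315]
cv2.imwrite("pics/z3.png",np.hstack([cv2.resize(a,(400,400),interpolation=2),cv2.resize(b,(400,400),interpolation=2)]))
E
```

```text
t 4.02 p [ 0.407  -0.2551  0.0465] yaw 7.91 shift cm [-0.45 -0.04  4.45] roll 0.0002 F [ 0.6 -0.7  0.5] w 0.0646 g 0.0 j [-42.1  15.8 -26.6  47.6   0.   40. ]
```

View pics/z3.png

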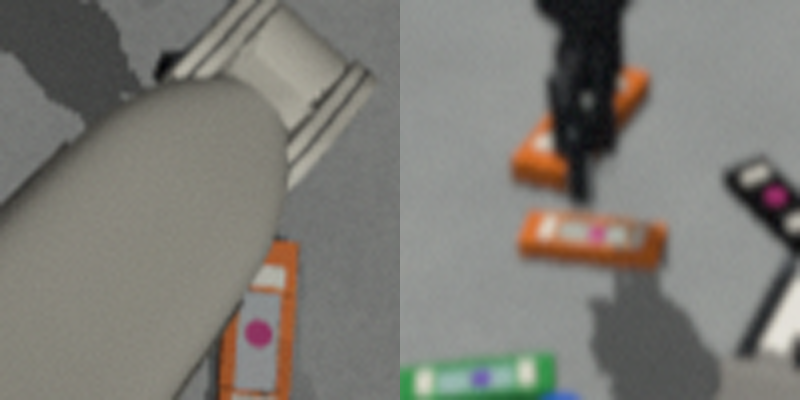

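Scene crop: the gripper is just above the small orange carrier at (590,240), with its fingers on either side. The arm hides the top view. Continuing down.

>>> {"api": "send_rows", "payload": {
  "commands": [
    [0.75,-0.4,-0.04,0,0],
    [0.75,-0.05,0,1,0],
    [0.75,0,0,1,0],
    [0.75,0,0,0.8,0],
    [0.75,0,0,0.6,0],
    [0.75,0,0,0.4,0],
    [0.75,0,0,0.3,0],
    [0.75,0,0,0,0],
    [0.75,0,0,0,0]
  ]
}}

```text
clock: 4.87
eef_pos: [0.4073, -0.2597, 0.0054]
ee_rot: [[-0.138, 0.99, 0.0], [0.99, 0.138, -0.0], [-0.0, 0.0, -1.0]]
force: [-0.1, -0.2, -0.4]
width: 0.0639
grasp_force: 0.0
```

```bash
python3 rel.py 0.4073 -0.2596 0.002 7.9
```

```text
t 4.87 p [ 0.4073 -0.2597  0.0054] yaw 7.91 shift cm [0.01 0.01 0.34] roll 0.0002 F [-0.1 -0.2 -0.4] w 0.0639 g 0.0 j [-42.5  18.9 -29.6  41.5   0.   39.6]
```

>>> {"api": "send_rows", "payload": {
  "commands": [
    [0.75,0,0,0.3,0],
    [0.75,0,0,0,0],
    [0.3,0,0,0,0],
    [0.3,0,0,0,0],
    [0.3,0,0,0,0],
    [0.3,0,0,0,0],
    [0.3,0,0,0,0],
    [0.3,0,0,0,0],
    [0.3,0,0,0,0]
  ],
  "force": 40
}}

```text
clock: 5.62
eef_pos: [0.4073, -0.2598, 0.0027]
ee_rot: [[-0.138, 0.99, 0.0], [0.99, 0.138, -0.0], [-0.0, 0.0, -1.0]]
force: [-1.6, 1.7, 5.8]
width: 0.0387
grasp_force: 40.6
```

>>> {"api": "send_rows", "payload": {
  "commands": [
    [0.3,0,0,-0.5,0],
    [0.3,0,0,-1,0],
    [0.3,0,0,-1.5,0],
    [0.3,0,0,-2,0],
    [0.3,0,0,-2,0],
    [0.3,0,0,-2,0],
    [0.3,0,0,-2,0],
    [0.3,0,0,-2,0],
    [0.3,0,0,-1.5,0],
    [0.3,0,0,-0.5,0],
    [0.3,0,0,0,0]
  ]
}}

```text
clock: 6.53
eef_pos: [0.4076, -0.26, 0.1534]
ee_rot: [[-0.138, 0.99, 0.002], [0.99, 0.138, -0.001], [-0.002, 0.001, -1.0]]
force: [0.7, 0.6, -2.4]
width: 0.0388
grasp_force: 40.7
```

```bash
python3 rel.py 0.5156 -0.0308 0.14 -1.6; python3 - <<'E'
from cell import eyes
from h import *
s=eyes.snapshot("scene")
a=s["img"][120:220,200:340];cv2.imwrite("pics/z4.png",cv2.resize(a,(700,500),interpolation=2))
E
```

```text
t 6.53 p [ 0.4076 -0.26    0.1534] yaw 7.91 shift cm [21.22 13.85  1.32] roll 0.166 F [ 0.7  0.6 -2.4] w 0.0388 g 40.7 j [-42.5  10.5 -16.2  63.2   0.   39.6]
```

View pics/z4.png

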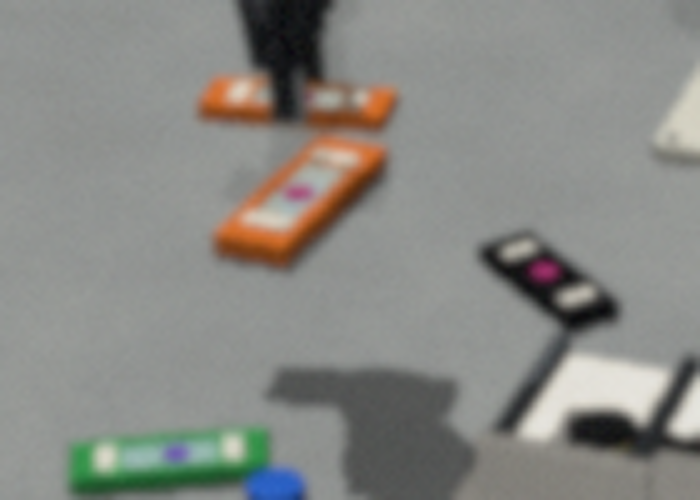

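The carrier is held level, spanning (200–397, 105) in the crop, with the larger orange one left on the bench. Now measure its offset in the hand.

```bash
python3 - <<'E'
from cell import eyes,r
from h import *
s=eyes.snapshot("scene");p=r.observe()["eef_pos"]
h=cv2.cvtColor(s["img"],cv2.COLOR_BGR2HSV);m=cv2.inRange(h,(4,130,90),(20,255,255));m[:133]=0;m[146:]=0;m[:,:236]=0;m[:,283:]=0
n,l,st,c=cv2.connectedComponentsWithStats(m);print(st[1:])
ys,xs=np.where(m);hh=hull(np.c_[xs,ys])
f=fit_carrier([(s,hh)],[p[0],p[1],.138],p[2]-.0027);print(f.x,np.degrees(f.x[2]),f.fun,p)
E
```

```text
[[241 136  14   8  53]
 [262 138  17   8  69]]
[ 0.4052458  -0.26124996  0.12972587] 7.432744791793309 [ 5.60026888e-06 -1.11696473e-05  1.81436148e-05] [ 0.40689872 -0.25945189  0.15156668]
```

>>> {"api": "send_rows", "payload": {
  "commands": [
    [0.3,0,0,0,0.06],
    [0.3,0,0,0,0.06],
    [0.3,0,0,0,0.046],
    [0.3,1,0.6,0,0],
    [0.3,2,1,0,0],
    [0.3,2.5,1.2,0,0],
    [0.3,3,1.2,0,0],
    [0.3,3,1.2,0,0],
    [0.3,3,1.2,0,0],
    [0.3,3,1.2,0,0],
    [0.3,2.5,1.2,0,0],
    [0.3,2,0.8,0,0]
  ]
}}

```text
clock: 7.63
eef_pos: [0.5096, -0.0397, 0.1512]
ee_rot: [[0.025, 1.0, -0.001], [1.0, -0.025, 0.001], [0.001, -0.001, -1.0]]
force: [-0.1, -0.1, -1.8]
width: 0.0388
grasp_force: 40.6
```

>>> {"api": "send_rows", "payload": {
  "commands": [
    [0.3,1,0.4,0,0],
    [0.3,0.2,0.1,0,0],
    [0.3,0,0,0,0],
    [0.3,0,0,0,0]
  ]
}}

```text
clock: 7.97
eef_pos: [0.5142, -0.0311, 0.1519]
ee_rot: [[0.028, 1.0, -0.001], [1.0, -0.028, -0.0], [-0.0, -0.001, -1.0]]
force: [0.3, -0.0, -0.8]
width: 0.0391
grasp_force: 40.6
```

```bash
python3 rel.py 0.5156 -0.0308 0.08 -1.55
```

```text
t 7.97 p [ 0.5142 -0.0311  0.1519] yaw -1.59 shift cm [0.03 0.15 7.18] roll -0.0008 F [ 0.3 -0.  -0.8] w 0.0391 g 40.6 j [-12.8  13.6 -12.3  64.2  -0.   78.8]
```

>>> {"api": "send_rows", "payload": {
  "commands": [
    [0.3,0,0.1,0.7,0],
    [0.3,0,0,1.2,0],
    [0.3,0,0,1.2,0],
    [0.3,0,0,1.2,0],
    [0.3,0,0,1.2,0],
    [0.3,0,0,1,0],
    [0.3,0,0,0.5,0],
    [0.3,0,0,0,0],
    [0.3,0,0,0,0]
  ]
}}

```text
clock: 8.72
eef_pos: [0.5156, -0.031, 0.0823]
ee_rot: [[0.029, 1.0, -0.0], [1.0, -0.029, -0.0], [-0.0, -0.0, -1.0]]
force: [-0.3, 0.0, -1.3]
width: 0.039
grasp_force: 40.6
```

```bash
python3 rel.py 0.5156 -0.0308 0.066 -1.55; python3 - <<'E'
from cell import eyes
from h import *
t=eyes.snapshot("top");s=eyes.snapshot("scene")
a=t["img"][180:265,260:345];b=s["img"][155:235,280:380]
cv2.imwrite("pics/z5.png",np.hstack([cv2.resize(a,(400,400),interpolation=2),cv2.resize(b,(400,320),interpolation=2,).repeat(1,0) if 0 else cv2.copyMakeBorder(cv2.resize(b,(400,320),interpolation=2),0,80,0,0,0)]))
E
```

```text
t 8.72 p [ 0.5156 -0.031   0.0823] yaw -1.64 shift cm [0.02 0.   1.63] roll -0.0015 F [-0.3  0.  -1.3] w 0.039 g 40.6 j [-12.8  16.8 -18.9  54.3  -0.   78.9]
```

View pics/z5.png

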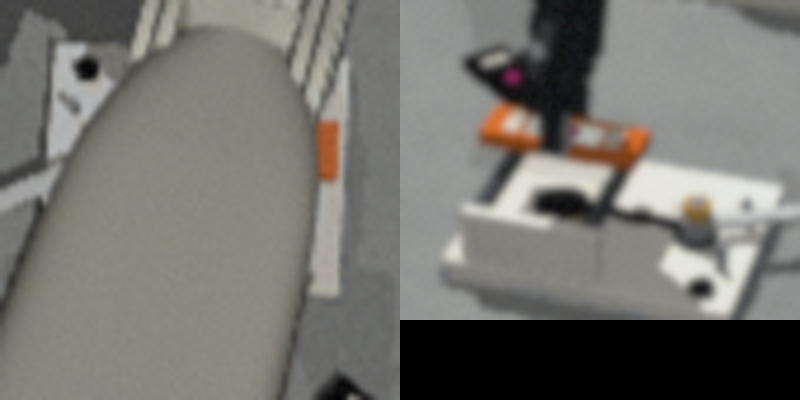

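Scene crop: the orange carrier sits just above both rails, square, with similar overhang each side. In the top view only its right end shows, at (327,150). Lowering.

>>> {"api": "send_rows", "payload": {
  "commands": [
    [0.3,0,0,0.5,0],
    [0.3,0,0,0.5,0],
    [0.3,0,0,0.3,0],
    [0.3,0,0,0.1,0],
    [0.3,0,0,0.1,0],
    [0.3,0,0,0,0],
    [0.3,0,0,0,0]
  ]
}}

```text
clock: 9.4
eef_pos: [0.5157, -0.0306, 0.0673]
ee_rot: [[0.028, 1.0, -0.0], [1.0, -0.028, -0.0], [-0.0, -0.0, -1.0]]
force: [-0.1, -0.2, -1.1]
width: 0.0389
grasp_force: 40.7
```

>>> {"api": "send_rows", "payload": {
  "commands": [
    [0.3,0,0,0.1,0],
    [0.3,0,0,0,0],
    [0.3,0,0,0,0]
  ]
}}

```text
clock: 9.65
eef_pos: [0.5156, -0.0306, 0.0663]
ee_rot: [[0.028, 1.0, 0.0], [1.0, -0.028, -0.0], [-0.0, 0.0, -1.0]]
force: [0.1, -0.3, -1.3]
width: 0.0385
grasp_force: 40.7
```

>>> {"api": "send_rows", "payload": {
  "commands": [
    [0.3,0,0,0.05,0],
    [0.3,0,0,0,0],
    [0.3,0,0,0,0]
  ]
}}

```text
clock: 9.9
eef_pos: [0.5156, -0.0306, 0.0658]
ee_rot: [[0.028, 1.0, -0.0], [1.0, -0.028, -0.0], [-0.0, -0.0, -1.0]]
force: [-0.4, 0.3, -1.2]
width: 0.0386
grasp_force: 40.7
```

>>> {"api": "send_rows", "payload": {
  "commands": [
    [0.3,0,0,0.06,0],
    [0.3,0,0,0,0],
    [0.3,0,0,0.06,0],
    [0.3,0,0,0,0],
    [0.3,0,0,0,0]
  ]
}}

```text
clock: 10.32
eef_pos: [0.5156, -0.0306, 0.0647]
ee_rot: [[0.028, 1.0, 0.0], [1.0, -0.028, -0.0], [-0.0, 0.0, -1.0]]
force: [-1.5, -0.0, 1.1]
width: 0.0388
grasp_force: 40.9
```

>>> {"api": "send_rows", "payload": {
  "commands": [
    [0.3,0,0,0.05,0],
    [0.3,0,0,0,0],
    [0.3,0,0,0,0]
  ]
}}

```text
clock: 10.57
eef_pos: [0.5157, -0.0306, 0.0647]
ee_rot: [[0.028, 1.0, 0.001], [1.0, -0.028, -0.0], [-0.0, 0.001, -1.0]]
force: [-2.6, 0.3, 6.5]
width: 0.0389
grasp_force: 41.5
```

In contact. Release gradually and back off upward.

>>> {"api": "send_rows", "payload": {
  "commands": [
    [0.3,0,0,-0.04,0],
    [0.3,0,0,0,0],
    [0.5,0,0,0,0],
    [0.6,0,0,0,0],
    [0.75,0,0,0,0],
    [0.75,0,0,0,0],
    [0.75,0,0,0,0],
    [0.75,0,0,-0.5,0],
    [0.75,0,0,-1,0],
    [0.75,0,0,-2,0],
    [0.75,0,0,-3,0],
    [0.75,0,0,-3,0]
  ],
  "force": 20
}}

```text
clock: 11.57
eef_pos: [0.5152, -0.0305, 0.1611]
ee_rot: [[0.028, 1.0, -0.001], [1.0, -0.028, 0.0], [0.0, -0.001, -1.0]]
force: [1.7, -0.5, -0.2]
width: 0.0641
grasp_force: 0.0
```

>>> {"api": "send_rows", "payload": {
  "commands": [
    [0.75,0,0,-3,0],
    [0.75,0,0,-3,0],
    [0.75,0,0,-2,0],
    [0.75,0,0,0,0],
    [0.4,3,-1,0,0],
    [0.4,3,-1,0,0],
    [0.4,3,-1,0,0],
    [0.4,3,-1,0,0],
    [0.4,3,-1,0,0],
    [0.4,2,-1,0,0],
    [0.4,0,0,0,0],
    [0.4,0,0,0,0]
  ]
}}

```text
clock: 12.57
eef_pos: [0.4598, 0.1419, 0.2398]
ee_rot: [[0.025, 1.0, 0.0], [1.0, -0.025, -0.0], [-0.0, 0.0, -1.0]]
force: [0.1, -0.0, -0.1]
width: 0.0345
grasp_force: 0.0
```

```bash
python3 rel.py 0.4751 0.1535 0.14 -1.55; python3 - <<'E'
from cell import eyes
from h import *
t=eyes.snapshot("top");s=eyes.snapshot("scene")
st=np.load("stand.npy");st[2]=-.027
hs=[]
for n,v in(("top",t),("scene",s)):
    h,a=carrier_mask(v,proj(v,[.5156,-.0307,.068])[0]);print(n,a);hs.append((v,h))
for o in([hs[0]],[hs[1]],hs):
    f=fit_carrier(o,[.5156,-.0307,0.02],.062);print(f.x,f.fun.round(2))
a=t["img"][180:265,240:345];b=s["img"][150:250,280:420]
b=cv2.resize(b,(400,286),interpolation=2)
a=cv2.resize(a,(400,324),interpolation=2);b=cv2.copyMakeBorder(b,0,38,0,0,0)
cv2.imwrite("pics/z6.png",np.hstack([a,b]))
E
```

```text
t 12.57 p [0.4598 0.1419 0.2398] yaw -1.46 shift cm [1.2  1.5  9.98] roll 0.0016 F [ 0.1 -0.  -0.1] w 0.0345 g 0.0 j [ 7.2  7.9 -6.4 75.6 -0.  98.6]
top [295 205  37  14 231]
scene [301 187  41  16 181]
[ 0.5163863  -0.02878251 -0.00786688] [ 0. -0. -0.]
[ 0.51657142 -0.03097754 -0.02402688] [ 0.  0. -0.]
[ 0.51661491 -0.02993469 -0.00897084] [ 0.36 -0.06  0.01  0.33  0.06 -0.07]
```

View pics/z6.png

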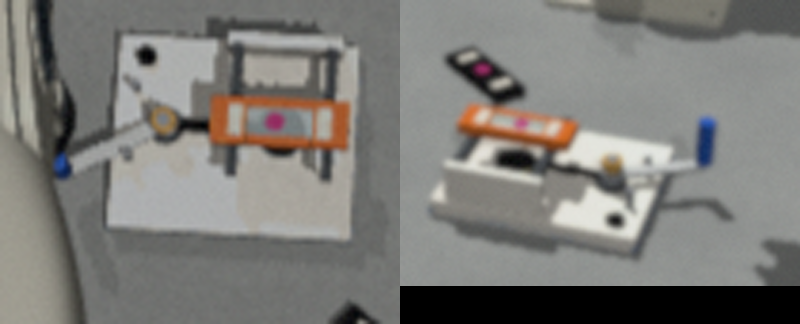

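The carrier lies flat and square on the rails, within about 2 mm of the seat. Now over the blue knob with the closing axis along its path.

>>> {"api": "send_rows", "payload": {
  "commands": [
    [0.6,0,0,0,-0.1],
    [0.6,0,0,0,-0.1],
    [0.6,0,0,0,-0.1],
    [0.6,0,0,0,-0.1],
    [0.6,0,0,0,-0.104],
    [0.6,0.35,1.8,1,0],
    [0.6,0,0,2,0],
    [0.6,0,0,3,0],
    [0.6,0,0,3,0],
    [0.6,0,0,1,0],
    [0.6,0,0,0,0],
    [0.6,0,0,0,0]
  ]
}}

```text
clock: 13.67
eef_pos: [0.4753, 0.1517, 0.1401]
ee_rot: [[-0.457, 0.889, -0.0], [0.889, 0.457, -0.0], [0.0, -0.0, -1.0]]
force: [0.4, -0.3, -0.2]
width: 0.0514
grasp_force: 0.0
```

```bash
python3 rel.py 0.4745 0.1535 0.048 27.5;python3 - <<'E'
from cell import eyes
from h import *
s=eyes.snapshot("scene")
h=cv2.cvtColor(s["img"],cv2.COLOR_BGR2HSV);m=cv2.inRange(h,(100,120,60),(130,255,255));m[:,:370]=0;m[:,410:]=0;m[:180]=0;m[220:]=0
ys,xs=np.where(m);print(xs.min(),xs.max(),ys.min(),ys.max())
for z in(.035,.085):print(proj(s,[.4745,.1535,z]))
E
```

```text
t 13.67 p [0.4753 0.1517 0.1401] yaw 27.21 shift cm [0.19 0.01 9.21] roll -0.0051 F [ 0.4 -0.3 -0.2] w 0.0514 g 0.0 j [  8.1  12.5 -15.6  61.9  -0.   70.9]
385 389 192 207
[[386.4389206  206.26711235]]
[[387.82264823 191.47490994]]
```

>>> {"api": "send_rows", "payload": {
  "commands": [
    [0.6,0.19,0,1,0],
    [0.6,0,0,1.5,0],
    [0.6,0,0,1.5,0],
    [0.6,0,0,1.5,0],
    [0.6,0,0,1.2,0],
    [0.6,0,0,1,0],
    [0.6,0,0,0.9,0],
    [0.6,0,0,0.5,0],
    [0.6,0,0,0,0],
    [0.6,0,0,0,0]
  ]
}}

```text
clock: 14.55
eef_pos: [0.4744, 0.1541, 0.0491]
ee_rot: [[-0.458, 0.889, 0.001], [0.889, 0.458, 0.0], [-0.0, 0.001, -1.0]]
force: [-0.5, -0.1, 0.0]
width: 0.0516
grasp_force: 0.0
```

>>> {"api": "send_rows", "payload": {
  "commands": [
    [0.1,0,0,0,0],
    [0.1,0,0,0,0],
    [0.1,0,0,0,0],
    [0.1,0,0,0,0],
    [0.1,0,0,0,0],
    [0.1,0,0,0,0],
    [0.1,0,0,0,0],
    [0.1,0,0,0,0]
  ],
  "force": 30
}}

```text
clock: 15.22
eef_pos: [0.4749, 0.1544, 0.0491]
ee_rot: [[-0.458, 0.889, 0.002], [0.889, 0.458, 0.001], [-0.0, 0.002, -1.0]]
force: [4.1, 4.1, 5.3]
width: 0.0173
grasp_force: 29.9
```

```bash
python3 rel.py 0.4745 0.1535 0.048 27.5
```

```text
t 15.22 p [0.4749 0.1544 0.0491] yaw 27.28 shift cm [-0.06 -0.07  0.11] roll -0.0038 F [4.1 4.1 5.3] w 0.0173 g 29.9 j [  8.4  17.2 -24.1  48.6   0.   71.1]
```

>>> {"api": "send_rows", "payload": {
  "commands": [
    [0.1,-0.012,0.475,0,0.05],
    [0.1,-0.012,0.475,0,0.05],
    [0.1,-0.012,0.475,0,0.05],
    [0.1,-0.012,0.475,0,0.05],
    [0.1,-0.012,0.475,0,0.05],
    [0.1,-0.012,0.475,0,0.05],
    [0.1,-0.012,0.475,0,0.05],
    [0.1,-0.012,0.475,0,0.05]
  ],
  "force": 40
}}

```text
clock: 15.88
eef_pos: [0.5103, 0.1647, 0.0491]
ee_rot: [[-0.074, 0.997, 0.0], [0.997, 0.074, 0.0], [0.0, 0.0, -1.0]]
force: [-1.1, 3.6, 8.8]
width: 0.0173
grasp_force: 39.1
```

```bash
cat > ang.py <<'E'
from cell import r
import numpy as np
o=r.observe();p=o["eef_pos"];d=p[:2]-np.array([.5183,.0692]);a=np.arctan2(d[1],d[0]);R=o["ee_rot"]
print("rad",np.hypot(*d),"theta",np.arctan2(.083,-.046)-.027-a,"yaw y",np.degrees(np.arctan2(R[1,1],R[0,1])),"tangent",np.degrees(a)-90,o["force"].round(1),o["width"],o["grasp_force"],"p",p,"j",o["joint_positions"].round(1))
E
python3 ang.py
```

```text
rad 0.09578837299568412 theta 0.3955433376892663 yaw y 4.263205761996179 tangent 4.786009603152294 [-1.1  3.6  8.8] 0.01729485421638983 39.08858120441437 p [0.51030794 0.16465438 0.04909267] j [  8.9  20.3 -19.1  50.6   0.   94.6]
```

>>> {"api": "send_rows", "payload": {
  "commands": [
    [0.1,-0.012,0.475,0,0.05],
    [0.1,-0.012,0.475,0,0.05],
    [0.1,-0.012,0.475,0,0.05],
    [0.1,-0.012,0.475,0,0.05],
    [0.1,-0.012,0.475,0,0.05],
    [0.1,-0.012,0.475,0,0.05],
    [0.1,-0.012,0.475,0,0.05],
    [0.1,-0.012,0.475,0,0.05],
    [0.1,-0.012,0.475,0,0.05],
    [0.1,-0.012,0.475,0,0.05],
    [0.1,-0.012,0.475,0,0.05],
    [0.1,0,0,0,0]
  ]
}}

```text
clock: 16.88
eef_pos: [0.5619, 0.155, 0.0492]
ee_rot: [[0.458, 0.889, 0.002], [0.889, -0.458, 0.002], [0.003, 0.001, -1.0]]
force: [0.2, 7.0, 8.5]
width: 0.0169
grasp_force: 39.1
```

```bash
python3 ang.py
```

```text
rad 0.09623997655879439 theta 0.9496284810321929 yaw y -27.27357369199261 tangent -26.960730601298636 [0.2 7.  8.5] 0.01689877299191603 39.098766446113586 p [0.56193325 0.15498037 0.04916212] j [ 7.100e+00  2.420e+01 -1.260e+01  5.310e+01  1.000e-01  1.244e+02]
```

>>> {"api": "send_rows", "payload": {
  "commands": [
    [0.1,-0.03,0.475,0,0.05],
    [0.1,-0.03,0.475,0,0.05],
    [0.1,-0.02,0.3,0,0.03],
    [0.1,0,0,0,0],
    [0.1,0,0,0,0]
  ]
}}

```text
clock: 17.3
eef_pos: [0.5725, 0.1489, 0.0492]
ee_rot: [[0.567, 0.824, 0.003], [0.824, -0.567, 0.003], [0.004, 0.0, -1.0]]
force: [5.4, 11.3, 5.1]
width: 0.0168
grasp_force: 38.9
```

```bash
python3 ang.py
```

```text
rad 0.09637964084205862 theta 1.0758668432365497 yaw y -34.51982719753984 tangent -34.19365596825209 [ 5.4 11.3  5.1] 0.01684701251238423 38.92537236213684 p [0.57246457 0.14891973 0.0492341 ] j [  6.4  24.9 -11.4  53.5   0.2 130.9]
```

>>> {"api": "send_rows", "payload": {
  "commands": [
    [0.1,0.1,0.2,0,0.02],
    [0.1,0,0.15,0,0.015],
    [0.1,0,0,0,0],
    [0.1,0,0,0,0]
  ]
}}

```text
clock: 17.63
eef_pos: [0.5752, 0.1471, 0.0492]
ee_rot: [[0.595, 0.803, 0.001], [0.803, -0.595, 0.002], [0.002, 0.0, -1.0]]
force: [1.2, 6.9, 6.4]
width: 0.0167
grasp_force: 39.2
```

```bash
python3 ang.py
```

```text
rad 0.09645323796674315 theta 1.1105658732499084 yaw y -36.53704229527173 tangent -36.181763941215316 [1.2 6.9 6.4] 0.016731634394580773 39.17234480381012 p [0.57524105 0.14705206 0.0491782 ] j [ 6.200e+00  2.510e+01 -1.100e+01  5.380e+01  1.000e-01  1.327e+02]
```

>>> {"api": "send_rows", "payload": {
  "commands": [
    [0.1,0.05,0.12,0,0],
    [0.1,0,0,0,0],
    [0.1,0,0,0,0]
  ]
}}

```text
clock: 17.88
eef_pos: [0.5759, 0.1466, 0.0491]
ee_rot: [[0.595, 0.803, 0.0], [0.803, -0.595, 0.001], [0.001, -0.001, -1.0]]
force: [-0.6, 5.3, 8.5]
width: 0.017
grasp_force: 39.3
```

>>> {"api": "send_rows", "payload": {
  "commands": [
    [0.1,0,0.12,0,0],
    [0.1,0,0,0,0],
    [0.1,0,0,0,0]
  ]
}}

```text
clock: 18.13
eef_pos: [0.5764, 0.1462, 0.0491]
ee_rot: [[0.595, 0.803, -0.0], [0.803, -0.595, 0.002], [0.001, -0.002, -1.0]]
force: [-2.8, 7.9, 9.7]
width: 0.017
grasp_force: 39.5
```

```bash
python3 ang.py; python3 - <<'E'
from cell import eyes
from h import *
t=eyes.snapshot("top");s=eyes.snapshot("scene")
h=cv2.cvtColor(s["img"],cv2.COLOR_BGR2HSV)
hs=[]
for n,v in(("top",t),("scene",s)):
    try:
        h,a=carrier_mask(v,proj(v,[.5156,-.0307,.068])[0]);print(n,a);hs.append((v,h))
        f=fit_carrier([hs[-1]],[.5156,-.0307,0.02],.062);print(f.x,f.fun.round(2))
    except Exception as e: print(n,e)
a=t["img"][180:265,240:345];b=s["img"][150:250,280:420]
b=cv2.copyMakeBorder(cv2.resize(b,(400,286),interpolation=2),0,38,0,0,0)
cv2.imwrite("pics/z7.png",np.hstack([cv2.resize(a,(400,324),interpolation=2),b]))
E
```

```text
rad 0.09649752679163928 theta 1.1254815616282348 yaw y -36.536112996677964 tangent -37.036369933825746 [-2.8  7.9  9.7] 0.016965108709092146 39.522199630737305 p [0.57642257 0.14622947 0.04912817] j [ 6.100e+00  2.520e+01 -1.080e+01  5.390e+01  1.000e-01  1.326e+02]
top [295 205  37  14 222]
[ 0.51635332 -0.02905955 -0.01428043] [0. 0. 0.]
scene [301 187  42  16 188]
[ 0.5162226  -0.02974756  0.01349879] [-0.  0. -0.]
```

View pics/z7.png

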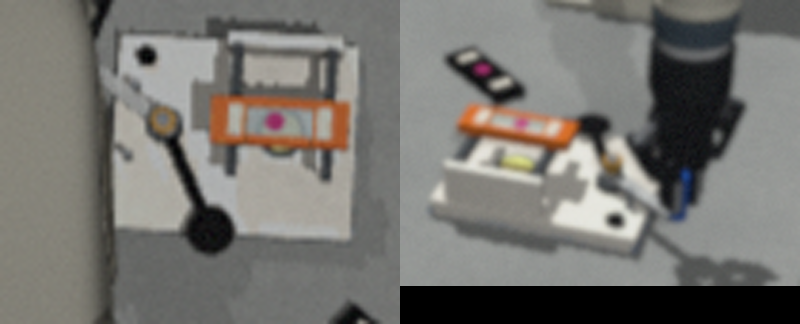

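Scene crop: the blade has swung clear, the bright lamp shows at (517,160), and the carrier hasn't moved. A little more push will confirm the stop.

>>> {"api": "send_rows", "payload": {
  "commands": [
    [0.1,0,0.15,0,0],
    [0.1,0,0,0,0],
    [0.1,0,0,0,0]
  ]
}}

```text
clock: 18.48
eef_pos: [0.5766, 0.1461, 0.0491]
ee_rot: [[0.595, 0.804, -0.002], [0.804, -0.595, 0.003], [0.002, -0.004, -1.0]]
force: [-6.7, 11.4, 12.3]
width: 0.0169
grasp_force: 39.9
```

>>> {"api": "send_rows", "payload": {
  "commands": [
    [0.1,0,0.15,0,0],
    [0.1,0,0,0,0],
    [0.1,0,0,0,0],
    [0.1,0,0,0,0]
  ]
}}

```text
clock: 18.82
eef_pos: [0.5767, 0.1459, 0.049]
ee_rot: [[0.594, 0.804, -0.004], [0.804, -0.594, 0.005], [0.001, -0.006, -1.0]]
force: [-10.7, 15.4, 15.1]
width: 0.0173
grasp_force: 40.5
```

```bash
python3 ang.py; python3 - <<'E'
from cell import eyes
from h import *
import pickle
T0=pickle.load(open("top0.pkl","rb"));t=eyes.snapshot("top")
def back(s,u,z):
    R=np.array(s["R"]);d=R.T@np.array([(u[0]-s["cx"])/K(s),(u[1]-s["cy"])/K(s),1]);c=-R.T@s["t"];return (c+d*(z-c[2])/d[2])[:2]
A=[]
for s,w in((T0,(295,200,330,228)),(t,(285,228,308,250))):
    x0,y0,x1,y1=w
    m=(s["img"][y0:y1,x0:x1].max(2)<45).astype(np.uint8)
    m=cv2.morphologyEx(m,cv2.MORPH_OPEN,cv2.getStructuringElement(cv2.MORPH_ELLIPSE,(7,7)))
    ys,xs=np.where(m);b=back(s,(xs.mean()+x0,ys.mean()+y0),.031);d=b-[.5183,.0692];a=np.arctan2(d[1],d[0]);A.append(a);print(len(xs),b,np.hypot(*d),a)
print("swing",(A[0]-A[1])%(2*np.pi))
E
```

```text
rad 0.09646637899772896 theta 1.1299371657568151 yaw y -36.46366893488892 tangent -37.29165724557446 [-10.7  15.4  15.1] 0.017336815635139054 40.47783851623535 p [0.57674633 0.14594496 0.04902533] j [  6.   25.4 -10.6  54.2   0.3 132.4]
100 [ 0.51463821 -0.03079322] 0.10006024270867442 -1.6074003058927038
104 [0.42856369 0.0276276 ] 0.09889827982120913 -2.7077559580422688
swing 1.100355652149565
```

The stop is confirmed: the measured swing is 1.100 rad and force builds without further motion. Handing in.

```bash
python3 -c "
from cell import job
print(job.sign_off())"
```

```text
the job is handed in; nothing more can be done
None
```

The orange carrier lies flat and square on the rails, within about 2 mm of centre by the camera fit, and the gripper is still holding the shutter knob at its stop (measured swing 1.10 rad). The job is handed in; sign-off gave no verdict.

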